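Pull the dropper bottle out of the packed battery box

TASK

The flux dropper bottle is wedged among the 9 V batteries in the small wooden stock box. Draw it up out of the box, leaving the box standing where it is, and set the bottle upright in the middle of the shallow round metal dish.

Things in the scene. Friction and masses are not known exactly. Their poses are not given: they have to be found in the camera images.
- dropper_bottle: White dropper bottle, 72 mm tall, 50 g, loose. Origin: centre of its underside, z up. Body 28 mm in diameter to 45 mm, ribbed neck 18 mm in diameter from 44 to 57 mm, collar 13 mm to 61 mm, nozzle 10 mm to 72 mm. Batteries stand against it on four sides (gaps 1 mm or so), tops 49 mm above its origin: grip it above that, by neck or nozzle. Lifts straight out; clear after 50 mm.
- stock_box: Loose open wooden box, 96 (x) x 78 (y) x 42 mm high, walls and floor 6 mm, 1 kg full. Origin: centre of its underside, z up. Packed with nine loose upright 9 V batteries (18 x 27 x 49 mm, tops 55 mm above the origin) and the bottle, which starts at x = -9, y = 0, z = 6 mm. Only the bottle rises above 55 mm: fingers may stand over the batteries.
- drip_dish: Loose shallow round aluminium dish, empty, 90 mm in diameter at the rim, 9 mm high, 300 g. Origin: centre of its underside, z up. Flat inner floor 78 mm in diameter, 3 mm above the origin. (A fixed bench lamp stands at the table's right edge, about x 0.2 to 0.4, y -0.4 m, between the arm's start and the work: rise until the TCP is at z = 0.42 m before swinging past it.)
Mind the look-alikes: they are no part of the job. Of the things shaped like the stock_box, the wooden one is meant.

How it is judged:
On the way:
1. the bottle is lifted clear out of the box (z of dropper_bottle in the frame of stock_box above 0.055 m), for 0.1 s.
At the end, for the whole second after the job is handed in: The bottle stands at rest on the floor of the dish, upright within 10 degrees, its axis within 20 mm of the dish's centre; the dish lies flat; the box stands flat within 30 mm of where it was (horizontal distance between dropper_bottle and drip_dish below 0.02 m and z of dropper_bottle in the frame of drip_dish below 0.008 m and angle between dropper_bottle's own z axis and vertical below 0.17 rad and angle between each of drip_dish, stock_box's own z axis and vertical below 0.1 rad and linear speed of dropper_bottle below 0.02 m/s and distance of stock_box from where it was at the start of the episode below 0.03 m); the robot touches nothing.
It fails at once if the box is lifted, tipped or shoved away (distance of stock_box from where it was at the start of the episode above 0.03 m or angle between stock_box's own z axis and vertical above 0.26 rad).
It also fails if it takes over 38 s, if anything falls off the work surface, if the arm or the gripper's body presses on something with over 40 N, if the wrist force passes 120 N, or if a joint passes its speed limit or range.

ROBOT

A 7-joint arm with a two-finger parallel gripper is mounted at the origin on the work surface; the furniture and walls round the work are solid. World frame = base frame: x ahead of the robot, y to its left, z up, the work surface at z = 0. Lengths are in m, angles in rad, forces in N, time in s.
With the tool pointing down it reaches from about 0.4 to 0.85 m from the base axis. Payload 4.5 kg.
Tool frame: the origin (TCP) lies between the finger pads, 19 mm behind the fingertips; this is the grasp point; z points along the fingers, y is the line along which they close (so a half turn about z gives the same grasp; the last joint's range is limited). The gripper opens to 88 mm and grips with 3 to 60 N. Pads are 18 mm wide; open, the fingers measure 123 mm over their backs; the gripper's body (75 mm by 187 mm) begins 45 mm behind the grasp point.
Start: joints at [-1.164, 0.689, -0.195, 1.565, 0.157, 0.902, -0.215], TCP at [0.228, 0.582, 0.257] pointing down, gripper open.
Joint ranges: [-3.01, 3.01], [-0.46, 2.08], [-1.47, 1.51], [0.13, 2.56], [-1, 4.14], [0.04, 2.09], [-2.66, 2.66]. Speed limits (rad/s): [2.57, 2.57, 3.14, 3.14, 3.14, 3.14, 3.14].

INTERFACE

Orientations are given as a rotation vector (axis times angle).
In Python, from station import readout, eyes, job gives the robot as it stands. The module is installed in compiled form; this text tells all that it offers.
- The arm moves only by the tool move_arm, never from a script. Its argument "commands" is a list of rows, each an object of numbers: "x", "y", "z": the shift along the tool's x, y, z each as a share of 8 cm, from -1 to 1; "spin": the turn about the tool's z as a share of 60 degrees, from -1 to 1. A call has exactly 10 rows; each row is the pose to reach, as a shift and turn from the pose commanded when the call began, along the tool's axes at that moment; what a row does not reach only later rows make up. A row lasts 1/8 s, in which the tool goes at most 62.5 mm and 10.7 degrees, less where a joint would pass 70% of its speed; a pose out of reach is approached as far as the arm can. A call with a number of a shift or a turn outside -1 to 1 is refused whole. A call with a gripper value outside its range is refused whole. "fingers" is the closure, from -1 (fully open) to 1 (shut), set as the call begins (left out, the last holds). The fingers move at their own pace and stop on an object; the grip force is fixed at half the most. Time passes only in rows, so rows that repeat a pose let the fingers close, or fill a call up. It gives the time, the measured TCP pose, the force, the opening and the grip force at its end, in the units of the state.
- readout.observe(): the state, without advancing time (a new reading comes with each control period).
- eyes.camera(name): name is "scene" or "top" or "wrist"; returns the picture (480x640x3 uint8, red, green, blue); there is no depth.
- eyes.get_calibration(name): a dict with "fov_y" (degrees; the focal length in pixels is half the picture's height over the tangent of half this angle, whatever the lens; pixels are square), "cx", "cy" (the principal point, pixels), "extrinsics" (4x4, takes a point from camera to world coordinates). Camera axes: x right, y up, looking along -z (the intrinsics and any distortion apply to the point x, -y, -z); pixel columns grow to the right and rows downward; lengths in m; the calibration is good to about 2 mm. A picture is of the moment at which its call begins: read the wrist's pose just before it. get_calibration takes no time and is no camera call; for the wrist camera it gives the pose at the moment of the call.
- job.sign_off(): hands the job in; it is judged then, once.
Trained networks look in the newest picture that a camera, given by its name, has taken for a name from the list of things; names that differ only in an ending like _2 or _b are one class to them, and where a whole thing is asked for, a point or a joint stands for the part that bears it (a point fixed in the world has none). Each returns a list of dicts, best first, with "conf" (0 to 1); they miss things now and then, are a little off and sometimes report something else, mostly with a low value. They report only what shows in the picture. A call takes as long as a camera call. They do not tell look-alikes from the thing itself.
- eyes.silhouettes(camera, thing): "pixels" (480x640 bool, what is visible of it).
- eyes.tip_of(camera, thing): "xyz" ([x, y, z] in m, in world coordinates, good to about 4 mm: a listed point, or the origin of a listed thing).
The state is a dict: "clock": time; "joint_positions": joint angles; "joint_velocities": joint speeds; "joint_efforts": joint torques, N m; "eef_pos": TCP position; "tool_rot": TCP orientation; "ft_force": force on the tool from outside, world axes, zero at the start; "wrist_torque": the same for the moment, N m; "width": opening from 0.0 (shut) to 1.0 (fully open); "finger_force": force on a finger pad.
Only numpy, scipy, OpenCV 4.12 (cv2) and the standard library are available. Lean on these libraries where they do the work, as an engineer would, in place of code of your own. Each camera call takes 0.05 s, during which the arm holds its last target. There are 200 camera calls.

## Working session

There is one attempt and no reset: what is moved stays moved. The work goes in short steps, Python scripts to look and compute and a tool call to move; the robot and the scene stay as the last step left them, time stands still between calls to the robot, and variables do not carry over. Pictures are saved under pics/ and viewed, at most 10 in all, crops included, and the job is handed in when it is done.

Besides the shell and the picture viewer there is one more tool, called after "Request:" by a JSON object that holds its "fn" and its "kwargs", one argument or row to a line. move_arm: Moves the arm, as the interface text tells. Its arguments: {"type":"object","properties":{"commands":{"type":"array"},"fingers":{"type":"number"}},"required":["commands"]}

```bash
mkdir -p pics
python3 - <<'E'
from station import readout, eyes, job
import cv2, numpy as np
s=readout.observe(); print({k:np.round(v,3) for k,v in s.items()})
for c in ["top","scene"]:
    im=eyes.camera(c); cv2.imwrite(f"pics/{c}1.png",im[:,:,::-1])
    k=eyes.get_calibration(c); print(c,k["fov_y"],k["cx"],k["cy"],np.round(k["extrinsics"],3).tolist(),[a for a in k])
    for t in ["dropper_bottle","stock_box","drip_dish"]:
        print(t,[(np.round(d["xyz"],3).tolist(),round(d["conf"],2)) for d in eyes.tip_of(c,t)])
E
```

```text
{'clock': np.float64(0.0), 'joint_positions': array([-1.164,  0.69 , -0.195,  1.566,  0.157,  0.903, -0.215]), 'joint_velocities': array([ 0.001,  0.001, -0.001,  0.001, -0.001,  0.   , -0.001]), 'joint_efforts': array([-1.0000e-03, -5.2755e+01, -1.2670e+00, -1.5343e+01, -5.3000e-02,
        6.0000e-03,  0.0000e+00]), 'eef_pos': array([0.227, 0.581, 0.257]), 'tool_rot': array([-5.820e-01, -3.087e+00,  3.000e-03]), 'ft_force': array([0.365, 0.04 , 0.407]), 'wrist_torque': array([-0.004, -0.032, -0.037]), 'finger_force': np.float64(0.0), 'width': np.float64(0.999)}
top 44.39933365308726 311.44181705529184 241.78296332995183 [[-0.15, 0.967, -0.205, 0.364], [-0.989, -0.147, 0.03, 0.048], [-0.001, 0.207, 0.978, 0.999], [0.0, 0.0, 0.0, 1.0]] ['fov_y', 'cx', 'cy', 'extrinsics']
dropper_bottle [([0.549, 0.106, 0.004], 0.69), ([0.534, -0.147, 0.0], 0.52)]
stock_box [([0.56, 0.11, 0.005], 0.86), ([0.428, 0.219, -0.003], 0.81), ([0.678, 0.244, -0.002], 0.77)]
drip_dish [([0.531, -0.146, -0.002], 0.63), ([0.551, 0.11, 0.001], 0.38)]
scene 42.4757848638579 315.5940436089859 243.92540510197503 [[0.706, 0.333, -0.625, -0.114], [-0.708, 0.333, -0.622, -0.627], [0.001, 0.882, 0.471, 0.535], [0.0, 0.0, 0.0, 1.0]] ['fov_y', 'cx', 'cy', 'extrinsics']
dropper_bottle []
stock_box [([0.674, 0.243, -0.001], 0.96), ([0.558, 0.108, -0.001], 0.62), ([0.429, 0.219, -0.004], 0.6)]
drip_dish [([0.532, -0.148, -0.001], 0.56)]
```

View pics/top1.png

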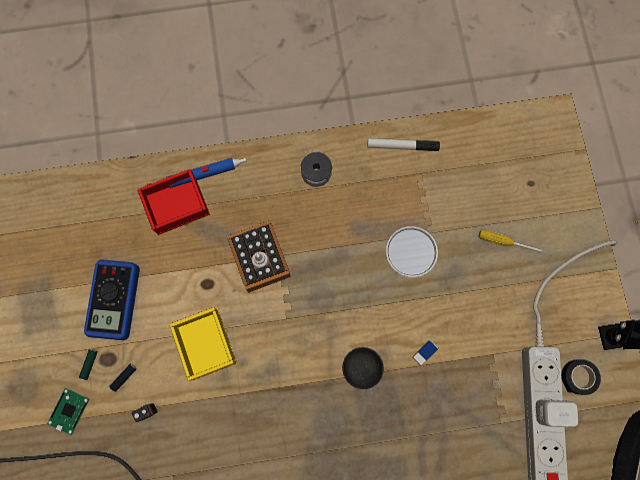

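View pics/scene1.png

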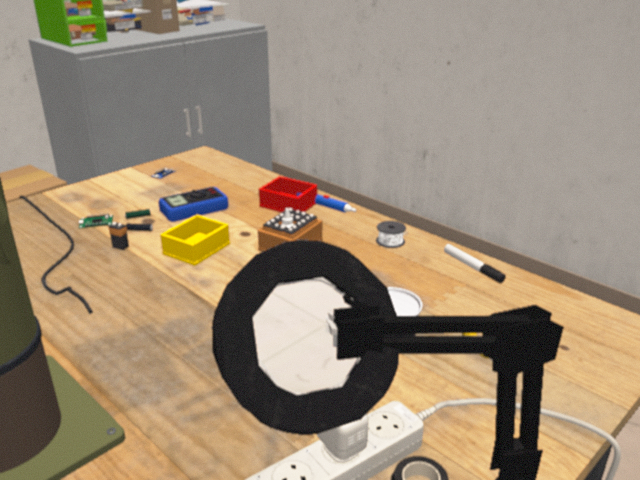

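```bash
cat > h.py <<'E'
from station import readout, eyes, job
import cv2, numpy as np
from scipy.spatial.transform import Rotation as R
def cal(c):
    k=eyes.get_calibration(c); f=240/np.tan(np.radians(k["fov_y"]/2)); return f,k["cx"],k["cy"],np.array(k["extrinsics"])
def proj(c,p):
    f,cx,cy,E=cal(c); q=np.linalg.inv(E)@np.r_[p,1]; return np.array([cx+f*q[0]/-q[2],cy-f*q[1]/-q[2]]),-q[2]
def ray(c,uv,z):
    f,cx,cy,E=cal(c); d=E[:3,:3]@np.array([(uv[0]-cx)/f,-(uv[1]-cy)/f,-1]); o=E[:3,3]; return o+d*(z-o[2])/d[2]
def tool(target,s=None):  # shift in tool axes, units of 8cm
    s=s or readout.observe(); return R.from_rotvec(s["tool_rot"]).inv().apply(np.array(target)-s["eef_pos"])/0.08
E
python3 - <<'E'
from h import *
p=readout.observe()["eef_pos"]
for c in ["scene","top"]:
    print(c,[np.round(proj(c,q)[0]) for q in (p,p*[1,-1,1],[0,0,0.1],[0.3,-0.4,0.1])])
print(cal("wrist")[3].round(3).tolist())
cv2.imwrite("pics/w1.png",eyes.camera("wrist")[:,:,::-1])
im=eyes.camera("top")
cv2.imwrite("pics/crop.png",cv2.resize(im[200:300,210:460,::-1],None,fx=3.2,fy=3.2,interpolation=cv2.INTER_CUBIC))
for t in ["stock_box","drip_dish","dropper_bottle"]:
    for d in eyes.silhouettes("top",t):
        m=d["pixels"].astype(np.uint8); c=max(cv2.findContours(m,0,2)[0],key=cv2.contourArea)
        print(t,round(d["conf"],2),cv2.minAreaRect(c),m.sum(), ray("top",cv2.minAreaRect(c)[0],{"stock_box":.05,"drip_dish":.009,"dropper_bottle":.07}[t]).round(4))
E
```

```text
scene [array([-30.,  91.]), array([662., 436.]), array([-21., 370.]), array([449., 418.])]
top [array([-126.,  556.]), array([840., 401.]), array([387., 630.]), array([614., 364.])]
[[0.363, -0.89, -0.275, 0.156], [0.932, 0.347, 0.107, 0.609], [-0.0, -0.295, 0.955, 0.384], [0.0, 0.0, 0.0, 1.0]]
stock_box 0.93 ((258.0585021972656, 255.87318420410156), (61.73310089111328, 47.213478088378906), 69.775146484375) 804 [0.5532 0.109  0.05  ]
stock_box 0.87 ((202.8459014892578, 342.93426513671875), (62.72071075439453, 52.5369987487793), 71.1139144897461) 3158 [0.4266 0.2144 0.05  ]
stock_box 0.59 ((173.2138214111328, 201.3624267578125), (51.224571228027344, 60.29939270019531), 68.5522689819336) 2925 [0.6666 0.2373 0.05  ]
drip_dish 0.73 ((411.0, 251.5), (51.0, 52.0), 90.0) 2144 [ 0.5296 -0.1488  0.009 ]
dropper_bottle 0.75 ((259.69866943359375, 258.8630065917969), (15.449432373046875, 16.619842529296875), 69.44395446777344) 229 [0.544  0.1058 0.07  ]
```

View pics/crop.png

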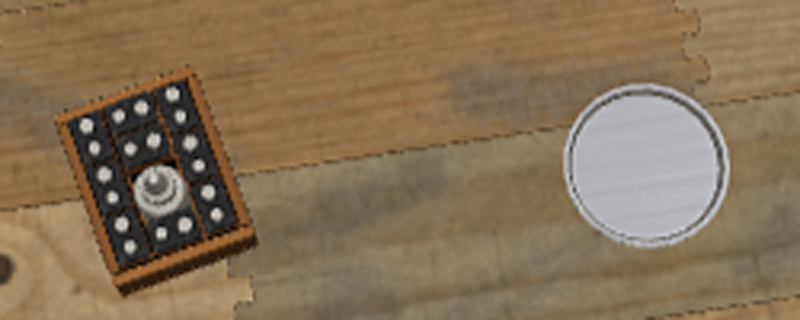

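View pics/w1.png

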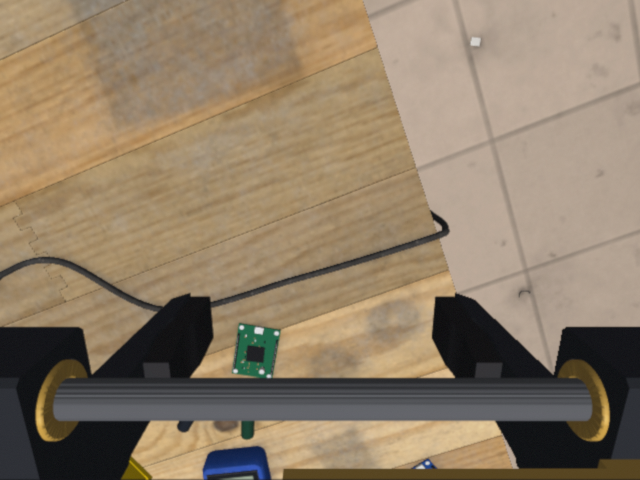

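Request:
{"fn": "move_arm", "kwargs": {
  "commands": [
    {"x": -0.1, "y": -0.07, "z": -0.1},
    {"x": -0.2, "y": -0.14, "z": -0.2},
    {"x": -0.3, "y": -0.21, "z": -0.3},
    {"x": -0.4, "y": -0.28, "z": -0.4},
    {"x": -0.5, "y": -0.35, "z": -0.5},
    {"x": -0.6, "y": -0.42, "z": -0.6},
    {"x": -0.7, "y": -0.49, "z": -0.7},
    {"x": -0.8, "y": -0.56, "z": -0.8},
    {"x": -0.9, "y": -0.63, "z": -0.9},
    {"x": -1, "y": -0.7, "z": -1}
  ],
  "fingers": -1
}}

```text
schema error: expected keys x, y, z, spin
```

Request:
{"fn": "move_arm", "kwargs": {
  "commands": [
    {"x": -0.1, "y": -0.07, "z": -0.1, "spin": 0},
    {"x": -0.2, "y": -0.14, "z": -0.2, "spin": 0},
    {"x": -0.3, "y": -0.21, "z": -0.3, "spin": 0},
    {"x": -0.4, "y": -0.28, "z": -0.4, "spin": 0},
    {"x": -0.5, "y": -0.35, "z": -0.5, "spin": 0},
    {"x": -0.6, "y": -0.42, "z": -0.6, "spin": 0},
    {"x": -0.7, "y": -0.49, "z": -0.7, "spin": 0},
    {"x": -0.8, "y": -0.56, "z": -0.8, "spin": 0},
    {"x": -0.9, "y": -0.63, "z": -0.9, "spin": 0},
    {"x": -1, "y": -0.7, "z": -1, "spin": 0}
  ],
  "fingers": -1
}}

```text
clock: 1.9
eef_pos: [0.2821, 0.5003, 0.338]
tool_rot: [0.582, 3.087, 0.0]
ft_force: [0.2, -0.5, 0.5]
width: 1.0
finger_force: 0.0
```

Request:
{"fn": "move_arm", "kwargs": {
  "commands": [
    {"x": -0.1, "y": -0.07, "z": -0.1, "spin": 0},
    {"x": -0.2, "y": -0.14, "z": -0.2, "spin": 0},
    {"x": -0.3, "y": -0.21, "z": -0.3, "spin": 0},
    {"x": -0.4, "y": -0.28, "z": -0.4, "spin": 0},
    {"x": -0.5, "y": -0.35, "z": -0.5, "spin": 0},
    {"x": -0.6, "y": -0.42, "z": -0.6, "spin": 0},
    {"x": -0.7, "y": -0.49, "z": -0.7, "spin": 0},
    {"x": -0.8, "y": -0.56, "z": -0.8, "spin": 0},
    {"x": -0.9, "y": -0.63, "z": -0.9, "spin": 0},
    {"x": -1, "y": -0.7, "z": -1, "spin": 0}
  ]
}}

```text
clock: 3.15
eef_pos: [0.3362, 0.419, 0.418]
tool_rot: [-0.582, -3.087, -0.0]
ft_force: [-0.4, 1.4, 0.1]
width: 0.998
finger_force: 0.0
```

Request:
{"fn": "move_arm", "kwargs": {
  "commands": [
    {"x": -0.1, "y": -0.07, "z": 0, "spin": 0},
    {"x": -0.2, "y": -0.14, "z": 0, "spin": 0},
    {"x": -0.3, "y": -0.21, "z": 0, "spin": 0},
    {"x": -0.4, "y": -0.28, "z": 0, "spin": 0},
    {"x": -0.5, "y": -0.35, "z": 0, "spin": 0},
    {"x": -0.6, "y": -0.42, "z": 0, "spin": 0},
    {"x": -0.7, "y": -0.49, "z": 0, "spin": 0},
    {"x": -0.8, "y": -0.56, "z": 0, "spin": 0},
    {"x": -0.9, "y": -0.63, "z": 0, "spin": 0},
    {"x": -1, "y": -0.7, "z": 0, "spin": 0}
  ]
}}

```text
clock: 4.4
eef_pos: [0.3903, 0.3377, 0.4174]
tool_rot: [0.582, 3.087, 0.0]
ft_force: [0.4, -0.2, 0.9]
width: 1.002
finger_force: 0.0
```

Request:
{"fn": "move_arm", "kwargs": {
  "commands": [
    {"x": -0.1, "y": -0.07, "z": 0.1, "spin": 0},
    {"x": -0.2, "y": -0.14, "z": 0.2, "spin": 0},
    {"x": -0.3, "y": -0.21, "z": 0.3, "spin": 0},
    {"x": -0.4, "y": -0.28, "z": 0.4, "spin": 0},
    {"x": -0.5, "y": -0.35, "z": 0.5, "spin": 0},
    {"x": -0.6, "y": -0.42, "z": 0.6, "spin": 0},
    {"x": -0.7, "y": -0.49, "z": 0.7, "spin": 0},
    {"x": -0.8, "y": -0.56, "z": 0.8, "spin": 0},
    {"x": -0.9, "y": -0.63, "z": 0.9, "spin": 0},
    {"x": -1, "y": -0.7, "z": 1, "spin": 0}
  ]
}}

```text
clock: 5.65
eef_pos: [0.4444, 0.2564, 0.3369]
tool_rot: [0.582, 3.087, 0.0]
ft_force: [-0.1, -0.2, 0.8]
width: 0.998
finger_force: 0.0
```

Request:
{"fn": "move_arm", "kwargs": {
  "commands": [
    {"x": -0.1, "y": -0.07, "z": 0.1, "spin": 0},
    {"x": -0.2, "y": -0.14, "z": 0.2, "spin": 0},
    {"x": -0.3, "y": -0.21, "z": 0.3, "spin": 0},
    {"x": -0.4, "y": -0.28, "z": 0.4, "spin": 0},
    {"x": -0.5, "y": -0.35, "z": 0.5, "spin": 0},
    {"x": -0.6, "y": -0.42, "z": 0.6, "spin": 0},
    {"x": -0.7, "y": -0.49, "z": 0.7, "spin": 0},
    {"x": -0.8, "y": -0.56, "z": 0.8, "spin": 0},
    {"x": -0.9, "y": -0.63, "z": 0.9, "spin": 0},
    {"x": -1, "y": -0.7, "z": 1, "spin": 0}
  ]
}}

```text
clock: 6.9
eef_pos: [0.4985, 0.1751, 0.2569]
tool_rot: [0.582, 3.087, 0.0]
ft_force: [0.9, 0.1, 0.5]
width: 1.001
finger_force: 0.0
```

Run:
```python
from h import *
print("top nozzle",ray("top",[259.1,256.3],.078).round(4),"shoulder",ray("top",[260.3,259.4],.055).round(4))
E0=cal("wrist"); im=eyes.camera("wrist"); cv2.imwrite("pics/w2.png",im[:,:,::-1])
print([(d["xyz"],d["conf"]) for d in eyes.tip_of("wrist","dropper_bottle")],[(d["xyz"],d["conf"]) for d in eyes.tip_of("wrist","stock_box")])
for d in eyes.silhouettes("wrist","dropper_bottle"):
    m=d["pixels"]; v,u=np.nonzero(m); print(d["conf"],m.sum(),u.min(),u.max(),v.min(),v.max())
s=readout.observe(); print(s["eef_pos"],tool([.545,.1045,.2569],s), "proj nozzle",proj("wrist",[.545,.105,.078]))
```

```text
top nozzle [0.5467 0.1057 0.078 ] shoulder [0.5458 0.1058 0.055 ]
[([0.5509, 0.1083, 0.0075], 0.7)] [([0.4326, 0.2217, -0.0043], 0.77), ([0.6789, 0.2452, 0.0018], 0.76)]
0.67 712 261 290 271 306
[0.49817621 0.17566802 0.25730052] [-0.86923543 -0.61513823  0.00462825] proj nozzle (array([263.88740352, 302.00187429]), np.float64(0.3358261794573218))
```

View pics/w2.png

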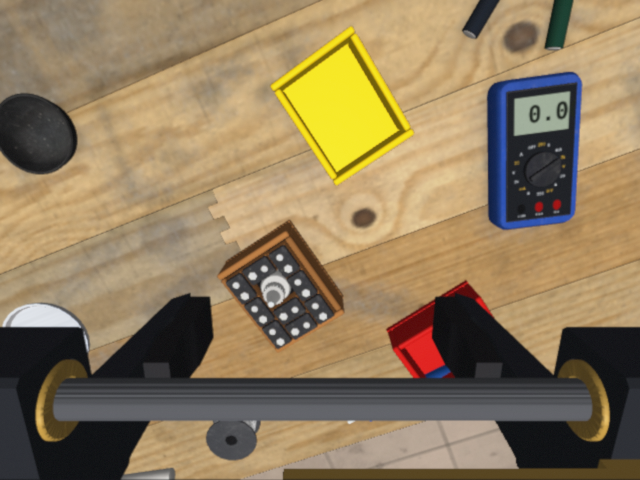

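Run:
```python
from h import *
im=cv2.imread("pics/w2.png")
cv2.imwrite("pics/c2.png",cv2.resize(im[220:350,210:350],None,fx=4,fy=4,interpolation=cv2.INTER_CUBIC))
for uv,z in (((270,300),.078),((275,290),.06),((277,287),.051)): print(ray("wrist",uv,z).round(4))
```

```text
[0.5452 0.1104 0.078 ]
[0.545  0.1128 0.06  ]
[0.5463 0.1131 0.051 ]
```

View pics/c2.png

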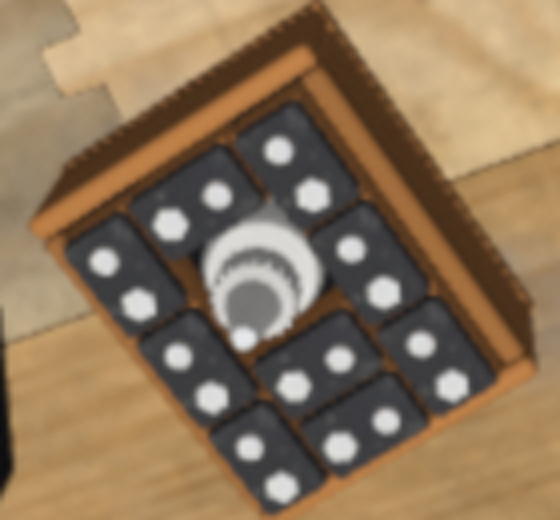

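Request:
{"fn": "move_arm", "kwargs": {
  "commands": [
    {"x": -0.12, "y": -0.08, "z": 0.12, "spin": 0},
    {"x": -0.24, "y": -0.16, "z": 0.24, "spin": 0},
    {"x": -0.36, "y": -0.24, "z": 0.36, "spin": 0},
    {"x": -0.48, "y": -0.32, "z": 0.48, "spin": 0},
    {"x": -0.6, "y": -0.4, "z": 0.6, "spin": 0},
    {"x": -0.72, "y": -0.48, "z": 0.72, "spin": 0},
    {"x": -0.8, "y": -0.53, "z": 0.84, "spin": 0},
    {"x": -0.86, "y": -0.56, "z": 0.95, "spin": 0},
    {"x": -0.86, "y": -0.56, "z": 1, "spin": 0},
    {"x": -0.86, "y": -0.56, "z": 1, "spin": 0}
  ]
}}

```text
clock: 8.35
eef_pos: [0.5456, 0.1093, 0.1772]
tool_rot: [-0.581, -3.087, -0.0]
ft_force: [-0.4, -0.6, 0.4]
width: 0.994
finger_force: 0.0
```

Run:
```python
from h import *
s=readout.observe(); print(s["eef_pos"])
im=eyes.camera("wrist")[:,:,::-1]; cv2.imwrite("pics/w3.png",im)
T=R.from_rotvec(s["tool_rot"]).as_matrix()
for h in (.078,.051): print("axis of tool at",h,proj("wrist",[*s["eef_pos"][:2],h]))
f=cal("wrist"); print(f[:3])
for d in (0.01*T[:,0],0.01*T[:,1]): print(proj("wrist",np.r_[s["eef_pos"][:2],.078]+d)[0]-proj("wrist",[*s["eef_pos"][:2],.078])[0])
```

```text
[0.54559617 0.10933291 0.1771639 ]
axis of tool at 0.078 (array([323.09226188, 253.377118  ]), np.float64(0.23906609409088306))
axis of tool at 0.051 (array([322.97990964, 240.03770373]), np.float64(0.2648628484900709))
(np.float64(406.8342445632639), 322.1723172826862, 242.11661448706994)
[  0.02714307 -16.31827003]
[1.70170819e+01 1.18872749e-02]
```

View pics/w3.png

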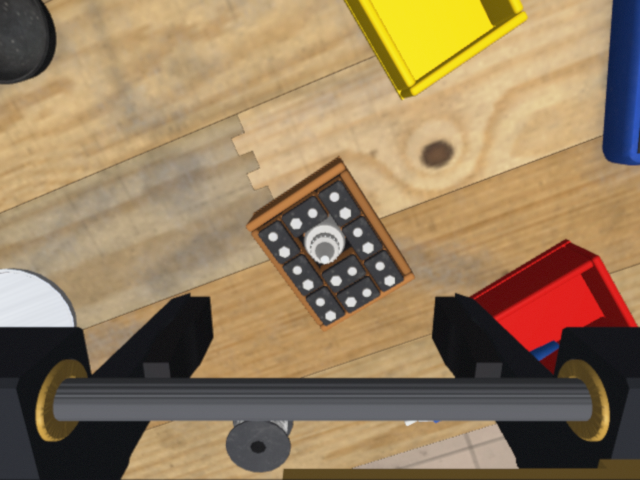

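Request:
{"fn": "move_arm", "kwargs": {
  "commands": [
    {"x": -0.02, "y": 0.01, "z": 0.1, "spin": 0},
    {"x": -0.02, "y": 0.01, "z": 0.2, "spin": 0},
    {"x": -0.02, "y": 0.01, "z": 0.3, "spin": 0},
    {"x": -0.02, "y": 0.01, "z": 0.4, "spin": 0},
    {"x": -0.02, "y": 0.01, "z": 0.5, "spin": 0},
    {"x": -0.02, "y": 0.01, "z": 0.6, "spin": 0},
    {"x": -0.02, "y": 0.01, "z": 0.7, "spin": 0},
    {"x": -0.02, "y": 0.01, "z": 0.8, "spin": 0},
    {"x": -0.02, "y": 0.01, "z": 0.9, "spin": 0},
    {"x": -0.02, "y": 0.01, "z": 1, "spin": 0}
  ],
  "fingers": -0.2
}}

```text
clock: 9.65
eef_pos: [0.5477, 0.1091, 0.0969]
tool_rot: [0.582, 3.087, 0.0]
ft_force: [0.5, -0.1, 0.2]
width: 0.601
finger_force: 0.0
```

Request:
{"fn": "move_arm", "kwargs": {
  "commands": [
    {"x": 0, "y": 0, "z": 0.05, "spin": 0},
    {"x": 0, "y": 0, "z": 0.1, "spin": 0},
    {"x": 0, "y": 0, "z": 0.15, "spin": 0},
    {"x": 0, "y": 0, "z": 0.2, "spin": 0},
    {"x": 0, "y": 0, "z": 0.25, "spin": 0},
    {"x": 0, "y": 0, "z": 0.25, "spin": 0},
    {"x": 0, "y": 0, "z": 0.25, "spin": 0},
    {"x": 0, "y": 0, "z": 0.25, "spin": 0},
    {"x": 0, "y": 0, "z": 0.25, "spin": 0},
    {"x": 0, "y": 0, "z": 0.25, "spin": 0}
  ]
}}

```text
clock: 10.9
eef_pos: [0.5478, 0.1091, 0.0775]
tool_rot: [0.582, 3.087, 0.0]
ft_force: [-0.2, 0.3, 0.3]
width: 0.6
finger_force: 0.0
```

Run:
```python
from h import *
s=readout.observe(); print(s["eef_pos"],s["ft_force"])
im=eyes.camera("wrist")[:,:,::-1]; cv2.imwrite("pics/w4.png",im)
print("axis",proj("wrist",[*s["eef_pos"][:2],.078])[0],proj("wrist",[*s["eef_pos"][:2],.051])[0])
```

```text
[0.54778422 0.10907232 0.07749395] [-0.18128846  0.27007333  0.33738321]
axis [324.35212531 344.93745438] [323.99905812 310.11401249]
```

View pics/w4.png

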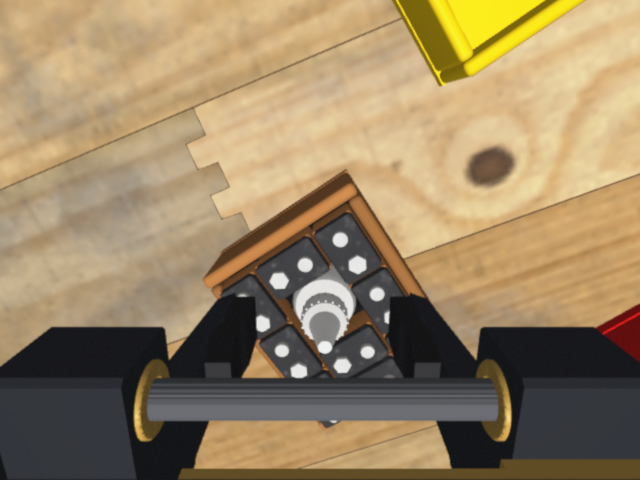

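Request:
{"fn": "move_arm", "kwargs": {
  "commands": [
    {"x": 0, "y": 0, "z": 0, "spin": 0},
    {"x": 0, "y": 0, "z": 0, "spin": 0},
    {"x": 0, "y": 0, "z": 0, "spin": 0},
    {"x": 0, "y": 0, "z": 0, "spin": 0},
    {"x": 0, "y": 0, "z": 0, "spin": 0},
    {"x": 0, "y": 0, "z": 0, "spin": 0},
    {"x": 0, "y": 0, "z": 0, "spin": 0},
    {"x": 0, "y": 0, "z": 0, "spin": 0},
    {"x": 0, "y": 0, "z": 0, "spin": 0},
    {"x": 0, "y": 0, "z": 0, "spin": 0}
  ],
  "fingers": 1
}}

```text
clock: 12.2
eef_pos: [0.5485, 0.1097, 0.0783]
tool_rot: [0.581, 3.085, 0.002]
ft_force: [-0.3, 0.8, 6.1]
width: 0.134
finger_force: 24.2
```

Request:
{"fn": "move_arm", "kwargs": {
  "commands": [
    {"x": 0, "y": 0, "z": -0.05, "spin": 0},
    {"x": 0, "y": 0, "z": -0.12, "spin": 0},
    {"x": 0, "y": 0, "z": -0.22, "spin": 0},
    {"x": 0, "y": 0, "z": -0.33, "spin": 0},
    {"x": 0, "y": 0, "z": -0.45, "spin": 0},
    {"x": 0, "y": 0, "z": -0.57, "spin": 0},
    {"x": 0, "y": 0, "z": -0.7, "spin": 0},
    {"x": 0, "y": 0, "z": -0.83, "spin": 0},
    {"x": 0, "y": 0, "z": -0.95, "spin": 0},
    {"x": 0, "y": 0, "z": -1, "spin": 0}
  ]
}}

```text
clock: 13.45
eef_pos: [0.548, 0.1091, 0.1582]
tool_rot: [0.582, 3.086, 0.001]
ft_force: [0.0, 0.2, -0.5]
width: 0.119
finger_force: 26.1
```

Run:
```python
from h import *
s=readout.observe(); print(s["eef_pos"],s["width"]*88,s["finger_force"])
a=eyes.camera("wrist")[:,:,::-1]; b=eyes.camera("top")[:,:,::-1]
for c in ("top","wrist"):
  print([(d["xyz"].round(3) if hasattr(d["xyz"],"round") else np.round(d["xyz"],3),d["conf"]) for d in eyes.tip_of(c,"drip_dish")])
cv2.imwrite("pics/m5.png",np.hstack([a[150:480,100:500],b[120:450,150:550]]))
print(ray("top",(411.5,251.5),.006),tool([.530,-.1485,.16],s))
```

```text
[0.54797328 0.10910291 0.1581879 ] 10.480843951223392 26.071130571615413
[(array([ 0.533, -0.147,  0.   ]), 0.71)]
[(array([ 0.534, -0.15 ,  0.   ]), 0.89)]
[ 0.52992746 -0.15020182  0.006     ] [-0.9637508  -3.08062252 -0.02389942]
```

View pics/m5.png

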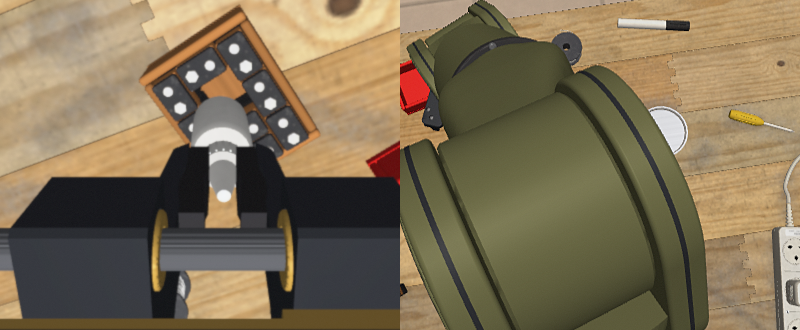

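Request:
{"fn": "move_arm", "kwargs": {
  "commands": [
    {"x": -0.02, "y": -0.05, "z": 0, "spin": 0},
    {"x": -0.05, "y": -0.15, "z": 0, "spin": 0},
    {"x": -0.08, "y": -0.25, "z": 0, "spin": 0},
    {"x": -0.11, "y": -0.36, "z": 0, "spin": 0},
    {"x": -0.15, "y": -0.48, "z": 0, "spin": 0},
    {"x": -0.18, "y": -0.59, "z": 0, "spin": 0},
    {"x": -0.22, "y": -0.7, "z": 0, "spin": 0},
    {"x": -0.25, "y": -0.8, "z": 0, "spin": 0},
    {"x": -0.28, "y": -0.9, "z": 0, "spin": 0},
    {"x": -0.31, "y": -1, "z": 0, "spin": 0}
  ]
}}

```text
clock: 14.9
eef_pos: [0.5417, 0.025, 0.1574]
tool_rot: [0.582, 3.087, 0.0]
ft_force: [-0.6, -0.0, -1.3]
width: 0.123
finger_force: 26.1
```

Request:
{"fn": "move_arm", "kwargs": {
  "commands": [
    {"x": -0.03, "y": -0.1, "z": 0, "spin": 0},
    {"x": -0.06, "y": -0.2, "z": 0, "spin": 0},
    {"x": -0.09, "y": -0.3, "z": 0, "spin": 0},
    {"x": -0.12, "y": -0.4, "z": 0, "spin": 0},
    {"x": -0.15, "y": -0.5, "z": 0, "spin": 0},
    {"x": -0.18, "y": -0.6, "z": 0, "spin": 0},
    {"x": -0.21, "y": -0.7, "z": 0, "spin": 0},
    {"x": -0.24, "y": -0.8, "z": 0, "spin": 0},
    {"x": -0.27, "y": -0.9, "z": 0, "spin": 0},
    {"x": -0.31, "y": -1, "z": 0, "spin": 0}
  ]
}}

```text
clock: 16.15
eef_pos: [0.5356, -0.0586, 0.1574]
tool_rot: [-0.582, -3.087, -0.0]
ft_force: [0.4, 0.6, -1.0]
width: 0.117
finger_force: 26.1
```

Request:
{"fn": "move_arm", "kwargs": {
  "commands": [
    {"x": -0.03, "y": -0.1, "z": 0, "spin": 0},
    {"x": -0.06, "y": -0.2, "z": 0, "spin": 0},
    {"x": -0.09, "y": -0.3, "z": 0, "spin": 0},
    {"x": -0.12, "y": -0.4, "z": 0, "spin": 0},
    {"x": -0.15, "y": -0.5, "z": 0, "spin": 0},
    {"x": -0.18, "y": -0.6, "z": 0, "spin": 0},
    {"x": -0.21, "y": -0.7, "z": 0, "spin": 0},
    {"x": -0.24, "y": -0.8, "z": 0, "spin": 0},
    {"x": -0.28, "y": -0.92, "z": 0, "spin": 0},
    {"x": -0.31, "y": -1, "z": 0, "spin": 0}
  ]
}}

```text
clock: 17.4
eef_pos: [0.5295, -0.1425, 0.1574]
tool_rot: [-0.583, -3.087, 0.0]
ft_force: [0.1, -0.4, -0.5]
width: 0.121
finger_force: 26.1
```

Run:
```python
from h import *
s=readout.observe(); p=s["eef_pos"]; print(s["clock"],p,s["width"]*88,s["finger_force"])
im=eyes.camera("wrist"); cv2.imwrite("pics/w6.png",im[:,:,::-1])
a=np.linspace(0,2*np.pi,40)
def disk(c,r,z): return np.array([proj("wrist",[c[0]+r*np.cos(t),c[1]+r*np.sin(t),z])[0] for t in a])
b=disk(p,.014,p[2]-.0715); t=disk(p,.014,p[2]-.0265)
print("expected body bottom",b.min(0),b.max(0),"top",t.min(0),t.max(0))
for th in ("dropper_bottle","drip_dish"):
  for d in eyes.silhouettes("wrist",th)[:2]:
    v,u=np.nonzero(d["pixels"]); print(th,d["conf"],len(u),u.min(),u.max(),v.min(),v.max())
    for r in range(v.min(),v.max(),8): print(r,u[v==r].min() if (v==r).any() else 0,u[v==r].max() if (v==r).any() else 0,end="; ")
  print([(np.round(d["xyz"],4),d["conf"]) for d in eyes.tip_of("wrist",th)])
d=disk([.532,-.149],.045,.009); print("dish expected",d.min(0),d.max(0))
```

```text
17.4 [ 0.52948332 -0.14248309  0.15737871] 10.670642586742646 26.071965167584494
expected body bottom [298.83670185 244.5876803 ] [352.43932851 294.73786278] top [292.82939695 278.01625413] [360.06053068 339.00419925]
dropper_bottle 0.67 3866 291 352 247 351
247 311 328; 255 300 340; 263 296 345; 271 294 348; 279 292 349; 287 291 351; 295 291 352; 303 310 335; 311 310 335; 319 310 335; 327 310 336; 335 310 335; 343 315 332; [(array([ 0.5294, -0.1439,  0.0847]), 0.75)]
drip_dish 0.67 9706 252 378 173 288
173 311 318; 181 284 346; 189 273 357; 197 265 364; 205 260 370; 213 256 373; 221 255 376; 229 253 377; 237 252 377; 245 253 375; 253 256 374; 261 259 370; 269 265 365; 277 273 358; 285 283 291; []
dish expected [250.2265963  173.97817987] [377.6047119  296.27332408]
```

View pics/w6.png

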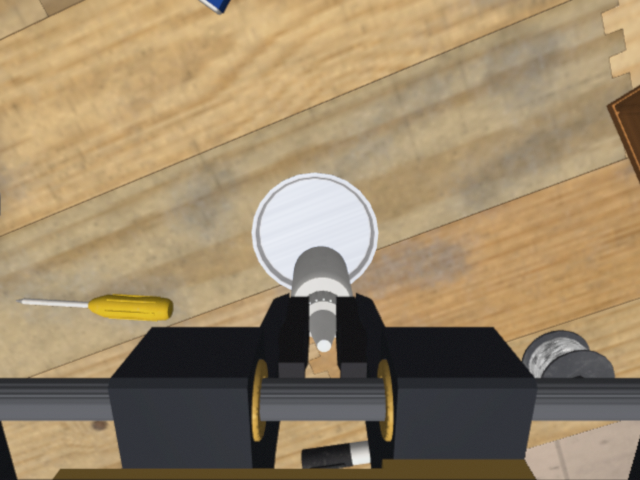

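Request:
{"fn": "move_arm", "kwargs": {
  "commands": [
    {"x": -0.02, "y": -0.01, "z": 0.05, "spin": 0},
    {"x": -0.04, "y": -0.02, "z": 0.15, "spin": 0},
    {"x": -0.06, "y": -0.03, "z": 0.27, "spin": 0},
    {"x": -0.06, "y": -0.03, "z": 0.4, "spin": 0},
    {"x": -0.06, "y": -0.03, "z": 0.53, "spin": 0},
    {"x": -0.06, "y": -0.03, "z": 0.66, "spin": 0},
    {"x": -0.06, "y": -0.03, "z": 0.78, "spin": 0},
    {"x": -0.06, "y": -0.03, "z": 0.88, "spin": 0},
    {"x": -0.06, "y": -0.03, "z": 0.95, "spin": 0},
    {"x": -0.06, "y": -0.03, "z": 0.95, "spin": 0}
  ]
}}

```text
clock: 18.9
eef_pos: [0.533, -0.1455, 0.0811]
tool_rot: [-0.582, -3.087, -0.0]
ft_force: [-0.1, 0.5, -0.2]
width: 0.119
finger_force: 26.1
```

Request:
{"fn": "move_arm", "kwargs": {
  "commands": [
    {"x": 0, "y": 0, "z": 0.01, "spin": 0},
    {"x": 0, "y": 0, "z": 0.02, "spin": 0},
    {"x": 0, "y": 0, "z": 0.03, "spin": 0},
    {"x": 0, "y": 0, "z": 0.04, "spin": 0},
    {"x": 0, "y": 0, "z": 0.05, "spin": 0},
    {"x": 0, "y": 0, "z": 0.06, "spin": 0},
    {"x": 0, "y": 0, "z": 0.07, "spin": 0},
    {"x": 0, "y": 0, "z": 0.08, "spin": 0},
    {"x": 0, "y": 0, "z": 0.08, "spin": 0},
    {"x": 0, "y": 0, "z": 0.08, "spin": 0}
  ]
}}

```text
clock: 20.15
eef_pos: [0.534, -0.1459, 0.0762]
tool_rot: [0.582, 3.085, -0.001]
ft_force: [-1.2, -0.9, 8.7]
width: 0.118
finger_force: 28.3
```

Request:
{"fn": "move_arm", "kwargs": {
  "commands": [
    {"x": 0, "y": 0, "z": -0.01, "spin": 0},
    {"x": 0, "y": 0, "z": -0.01, "spin": 0},
    {"x": 0, "y": 0, "z": -0.01, "spin": 0},
    {"x": 0, "y": 0, "z": -0.01, "spin": 0},
    {"x": 0, "y": 0, "z": -0.01, "spin": 0},
    {"x": 0, "y": 0, "z": -0.01, "spin": 0},
    {"x": 0, "y": 0, "z": -0.01, "spin": 0},
    {"x": 0, "y": 0, "z": -0.01, "spin": 0},
    {"x": 0, "y": 0, "z": -0.01, "spin": 0},
    {"x": 0, "y": 0, "z": -0.01, "spin": 0}
  ],
  "fingers": -0.2
}}

```text
clock: 21.4
eef_pos: [0.5332, -0.1456, 0.0758]
tool_rot: [-0.582, -3.087, -0.0]
ft_force: [-0.6, 0.1, -1.1]
width: 0.597
finger_force: 0.0
```

Request:
{"fn": "move_arm", "kwargs": {
  "commands": [
    {"x": 0, "y": 0, "z": -0.05, "spin": 0},
    {"x": 0, "y": 0, "z": -0.13, "spin": 0},
    {"x": 0, "y": 0, "z": -0.23, "spin": 0},
    {"x": 0, "y": 0, "z": -0.34, "spin": 0},
    {"x": 0, "y": 0, "z": -0.46, "spin": 0},
    {"x": 0, "y": 0, "z": -0.58, "spin": 0},
    {"x": 0, "y": 0, "z": -0.7, "spin": 0},
    {"x": 0, "y": 0, "z": -0.83, "spin": 0},
    {"x": 0, "y": 0, "z": -0.95, "spin": 0},
    {"x": 0, "y": 0, "z": -1, "spin": 0}
  ]
}}

```text
clock: 22.65
eef_pos: [0.5335, -0.1456, 0.1565]
tool_rot: [0.582, 3.086, 0.0]
ft_force: [0.1, 0.4, -0.5]
width: 0.6
finger_force: 0.0
```

Run:
```python
from h import *
s=readout.observe(); p=s["eef_pos"]; print(s["clock"],p,s["ft_force"])
im=eyes.camera("wrist"); cv2.imwrite("pics/w7.png",im[:,:,::-1])
for th in ("dropper_bottle","drip_dish","stock_box"):
  print(th,[(np.round(d["xyz"],4),round(d["conf"],2)) for d in eyes.tip_of("wrist",th)])
for th in ("dropper_bottle","drip_dish"):
  for d in eyes.silhouettes("wrist",th)[:1]:
    v,u=np.nonzero(d["pixels"]); print(th,d["conf"],len(u),u.min(),u.max(),v.min(),v.max())
print("exp nozzle/shoulder/base/dish",[proj("wrist",[.532,-.149,z])[0].round() for z in (.075,.048,.003,.006)])
```

```text
22.65 [ 0.53347171 -0.14561675  0.15654553] [ 0.06627037  0.38783149 -0.45378387]
dropper_bottle [(array([ 0.5355, -0.1452,  0.0023]), 0.87)]
drip_dish [(array([ 0.5317, -0.147 , -0.0029]), 0.69)]
stock_box []
dropper_bottle 0.56 1910 299 341 211 267
drip_dish 0.59 10187 254 379 166 288
exp nozzle/shoulder/base/dish [array([317., 266.]), array([317., 250.]), array([318., 230.]), array([318., 231.])]
```

Run:
```python
from h import *
im=eyes.camera("wrist"); d=eyes.silhouettes("wrist","dropper_bottle")[0]; v,u=np.nonzero(d["pixels"])
a=np.linspace(0,6.28,30); c=(.5345,-.146)
P=np.array([proj("wrist",[c[0]+r*np.cos(t),c[1]+r*np.sin(t),z])[0] for r,z in((.014,.003),(.014,.048),(.009,.06),(.005,.075)) for t in a])
print(P.min(0),P.max(0),[u.min(),v.min()],[u.max(),v.max()])
print([(np.round(x["xyz"],3),x["conf"]) for x in (eyes.camera("top"),eyes.tip_of("top","stock_box"))[1]])
ok=np.abs(np.r_[P.min(0)-[u.min(),v.min()],P.max(0)-[u.max(),v.max()]]).max()<8
print(ok, job.sign_off() if ok else "not signed")
```

```text
[300.44757018 212.70041673] [346.45156076 276.18927149] [np.int64(299), np.int64(213)] [np.int64(342), np.int64(269)]
[(array([ 0.678,  0.243, -0.001]), 0.88), (array([ 0.43 ,  0.219, -0.001]), 0.68), (array([0.56 , 0.108, 0.002]), 0.6)]
the job is handed in; nothing more can be done
True None
```

The dropper bottle was lifted out of the wooden box and set down in the round metal dish. By my final measurements it stands upright about 4–5 mm from the dish's centre and the box is where it was. I handed the job in at about 23 s of the 38 s allowed, and the hand-in returned no verdict.

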